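# Shut the dice tin and pack it in its case

## Robot

A 6-joint arm with a two-finger parallel gripper is mounted at the origin on the work surface. World frame = base frame: x ahead of the robot, y to its left, z up, the work surface at z = 0. Lengths are in m, angles in rad, forces in N, time in s.
With the tool pointing down it reaches from about 0.35 to 0.975 m from the base axis. Payload 4.9 kg.
Tool frame: the origin (TCP) lies on the centre line of the jaws, within the pads' length; the fingertips stand 14 mm ahead of it and the grasp point (between the pads) lies 5 mm behind it (env.tcp_to_tips is the distance from the TCP to the fingertips, in m); z points along the fingers, y is the line along which they close (so a half turn about z gives the same grasp; the last joint's range is limited). The gripper opens to 85 mm and grips with 20 to 120 N. Pads are 22 mm wide; open, the fingers measure 114 mm over their backs; the gripper's body (76 mm by 85 mm) begins 54 mm behind the grasp point. The pads swing forward as they close: fully open they stand 13 mm farther back than shut.
Start: joints at [1.028, 0.053, 1.613, -0, 1.476, -0.119], TCP at [0.257, 0.57, 0.245] pointing down, gripper open.
Joint ranges: [-3.01, 3.01], [-1.01, 2.22], [0.06, 2.58], [-1.02, 4.17], [0.09, 2.62], [-3.14, 3.14]. Speed limits (rad/s): [2.57, 2.57, 3.14, 3.14, 3.14, 3.14].

## Interface

Orientations are given as a rotation vector (axis times angle).
In Python, from bench import get_state, camera, job, env gives the robot as it stands.
- The arm moves only by the tool carry_out, never from a script. Its argument "moves" is a list of rows, each an object of numbers: "ax", "ay", "az": the turn, a rotation vector about the tool's x, y, z in units of 6 degrees (1.0 is 6 degrees); "dx", "dy", "dz": the shift along the tool's x, y, z in units of 25 mm (1.0 is 25 mm); "claw": the gripper's target within -1 to 1 (shut at 1, half-way at 0, fully open at -1). In form: [{"ax": .., "ay": .., "az": .., "dx": .., "dy": .., "dz": .., "claw": ..}, ...]. A call has 1 to 20 rows; each row shifts and turns the commanded pose from where the row before left it, along the tool's axes as they then stand; what a row does not reach is not made up. A row lasts 1/8 s, in which the tool goes at most 62.5 mm and 10.7 degrees, less where a joint would pass 70% of its speed; a pose out of reach is approached as far as the arm can. A call is refused whole if a number of a shift passes 1 or a number of a turn 1, either way. A call with a gripper value outside its range is refused whole. The fingers move at their own pace and stop on an object; the grip force is fixed at half the most. Time passes only in rows, so rows that do not move let the fingers close. It gives the time, the measured TCP pose, the force, the opening and the grip force at its end, in the units of the state.
- get_state(): the state, without advancing time (a new reading comes with each control period).
- camera(name): name is "scene" or "side" or "wrist"; returns a dict with "frame" (420x560x3 uint8, red, green, blue), "depth" (420x560 float32, m along the optical axis (not along the pixel's ray), 0 where there is no reading), "fx", "fy", "cx", "cy" (pixels), "eye" and "attitude" of the camera in the world; the wrist camera has in their place "tool_from_camera" (4x4, takes a point from camera to tool coordinates, whose origin is the TCP and whose axes are the flange's). Camera axes: x right, y up, looking along -z (the intrinsics and any distortion apply to the point x, -y, -z); pixel columns grow to the right and rows downward; lengths in m; the calibration is good to about 2 mm. A picture is of the moment at which its call begins: read the wrist's pose just before it.
- job.hand_in(): hands the job in; it is judged then, once.
The state is a dict: "time_s": time; "joints": joint angles; "qvel": joint speeds; "joint_efforts": joint torques, N m; "position": TCP position; "orientation": TCP orientation; "wrist_force": force on the tool from outside, world axes, zero at the start; "moment": the same for the moment, N m; "width": opening from 0.0 (shut) to 1.0 (fully open); "grip_force": force on a finger pad.
Only numpy, scipy, OpenCV 4.12 (cv2) and the standard library are available. Lean on these libraries where they do the work, as an engineer would, in place of code of your own. Each camera call takes 0.05 s, during which the arm holds its last target. There are 200 camera calls.

## Task

Fold the lid of the rectangular steel dice tin fully shut, then pack the tin in its black case: set it gently, right way up and flat, into the long bay beside the pack of cards. Leave the case open for the rest of the game, and do not disturb the other things on the shelf.

Things in the scene. Friction and masses are not known exactly. Their poses are not given: they have to be found in the camera images.
- tin: Rectangular stainless steel tin, hinged lid, loose, 58 x 116, 42 mm high shut (lower part 35, lid 7, sides flush), 0.2 to 0.3 kg. Origin: centre of underside, z up, y lengthwise; lid hinged along the +x long side, shuts towards -x. +x faces away from the robot within 40 degrees. Lift it across its width by the lower part, fingertips over 10 mm below its top: held by the lid alone it swings open.
- tin_lid (a joint): Angle of the tin's lid, rad: 0 fully shut, grows as it opens, stop at 2.25. Starts open, between upright (1.6) and leaning back away from the robot (2.1). The hinge is lightly stiff (0.014 N m, about 0.3 N at the lid's free edge): the lid stays at any angle, does not fall shut, and must be pushed all the way down. Pushed hard, the tin slides.
- tin_hinge (a point): Middle of the tin lid's hinge line, at the tin's +x long side, 35 mm above the tin's underside; the hinge line runs along the tin's y. The lid reaches 58 mm from it and is 7 mm deep.
- tin_lid_edge (a point): Middle of the lid's free long edge, on the outside (top) face of the lid; 58 mm from the hinge line.
- case: Black plastic case, fixed, open like a book, spring clip on its front wall. Origin: centre of the underside of its lower half (82 mm in x, 195 mm in y, rim 27 mm high). Its felt-lined lid half lies flat on the +x side (x 44 to 126 mm, 27 mm high). Lower half: long bay for the tin at -y, short bay with a pack of cards at +y. z up, +x faces away from the robot within 17 degrees.
- case_bay (a point): Centre of the floor of the long bay: 7 mm above the shelf, 20 mm below the rim. Bay 74 mm along the case's x, 134 mm along its y: the shut tin fits with 8 to 9 mm to spare each side, length along the case's y, either way round, and stands 22 mm above the rim. Fingers holding it fit beside it only above the rim: keep the fingertips within 20 mm of the tin's top.
- case_lid (a joint): Angle of the case's lid half, rad: 0 shut, 3.14 folded out flat as it lies at the start. It is to stay open.
- tower: Bystander: grey plastic dice tower, 90 mm wide, 206 mm high, with a low tray 75 mm long at its front (-x). Origin on its underside, in the front part of the tower itself. At the left of the shelf.
- bowl: Bystander: white ceramic bowl, 110 mm across, 45 mm high. Origin: centre of its underside.
- mug: Bystander: blue ceramic mug, 82 mm across, 92 mm high. Origin: centre of its underside.
- cardbox: Bystander: closed cardboard card box lying flat, 68 x 94 x 24 mm. Origin: centre of its underside.
- roundtin: Bystander: round metal tin with a slip lid, 79 mm across, 32 mm high, standing between the tin's and the case's places, nearer the robot. Origin: centre of its underside.
- ruler: Bystander: folded wooden ruler, 162 x 17 x 14 mm, lying along its x between the tin's and the case's places. Origin: centre of its underside.
- pencil: Bystander: yellow pencil, 180 mm, 8 mm thick, lying along its x on the pine. Origin: about its middle, on its underside.
Things that resemble listed ones, but are neither listed nor needed, are in the scene too. Leave any purple look-alike of the tin alone.

How it is judged:
On the way:
1. the tin's lid is folded fully shut (within 0.1 rad) while the tin is still outside the case (value of joint tin_lid below 0.1 rad and horizontal distance between tin and case_bay above 0.06 m), for 0.2 s.
At the end, for the whole second after the job is handed in: The tin lies at rest in the case's long bay: its underside on the bay floor (within 4 mm), right way up and level (within 0.08 rad), within 16 mm of the bay's centre and within 0.2 rad of its length (either way round), its lid shut within 0.1 rad, the case still open (lid above 2.8 rad), released (value of joint tin_lid below 0.1 rad and z of tin in the frame of case between 0.003 and 0.011 m and horizontal distance between tin and case_bay below 0.016 m and angle between the y axis of tin and the y axis of case, either way round below 0.2 rad and angle between tin's own z axis and vertical below 0.08 rad and linear speed of tin below 0.02 m/s and value of joint case_lid above 2.8 rad); the robot touches nothing.
It fails at once if the tin is slammed or forced into the case (over 40 N between them) (contact force between tin and case above 40 N).
It fails at once if the tin is let go over the case while still more than 15 mm above the floor of the bay (contact force between tin and the fingers below 0.05 N and z of tin in the frame of case above 0.022 m and horizontal distance between tin and case_bay below 0.05 m).
It fails at once if another thing on the shelf is pushed more than 30 mm (distance of any of tower, bowl, mug, cardbox, roundtin, ruler, pencil from where it was at the start of the episode above 0.03 m).
It also fails if it takes over 48 s, if anything falls off the work surface, if the arm or the gripper's body presses on something with over 40 N, if the wrist force passes 120 N, or if a joint passes its speed limit or range.

## Working session

There is one attempt and no reset: what is moved stays moved. The work goes in short steps, Python scripts to look and compute and a tool call to move; the robot and the scene stay as the last step left them, time stands still between calls to the robot, and variables do not carry over. Pictures are saved under pics/ and viewed, at most 10 in all, crops included, and the job is handed in when it is done.

Besides the shell and the picture viewer there is one more tool, called after "Request:" by a JSON object that holds its "method" and its "body". carry_out: Moves the arm, as the interface text tells. Its arguments: {"type":"object","properties":{"moves":{"type":"array"}},"required":["moves"]}

```bash
mkdir -p pics; ls; cat > h.py <<'E'
import numpy as np, cv2
from scipy.spatial.transform import Rotation as R
from bench import get_state, camera, job, env
def att(c):
    a=np.array(c["attitude"],float)
    return a if a.shape==(3,3) else R.from_rotvec(a).as_matrix() if a.size==3 else None
def cloud(c,T=None):
    d=c["depth"];v,u=np.mgrid[:d.shape[0],:d.shape[1]]
    P=np.stack([(u-c["cx"])/c["fx"]*d,-(v-c["cy"])/c["fy"]*d,-d],-1)
    if T is not None: return P@T[:3,:3].T+T[:3,3]
    return P@att(c).T+np.array(c["eye"])
def save(n,f): cv2.imwrite("pics/"+n,cv2.cvtColor(f,cv2.COLOR_RGB2BGR))
E
python3 - <<'E'
from h import *
s=get_state();print(s)
for n in("scene","side"):
    c=camera(n);save(n+"0.png",c["frame"]);print({k:v for k,v in c.items() if k not in("frame","depth")})
    np.savez(n+"0.npz",f=c["frame"],P=cloud(c))
E
```

```text
pics
{'time_s': 0.0, 'joints': array([ 1.02800122e+00,  5.33843051e-02,  1.61429464e+00, -5.01142880e-06,
        1.47602511e+00, -1.18973195e-01]), 'qvel': array([ 0.00095492,  0.00040024,  0.00080726,  0.002684  , -0.00053794,
        0.00068162]), 'joint_efforts': array([-3.81518585e-04, -3.93687594e+01, -3.70175278e+01, -1.77546635e-04,
        7.20072974e-03,  4.34122242e-06]), 'position': array([0.25670226, 0.56919036, 0.2440456 ]), 'orientation': array([-0.6606221 , -3.07065028,  0.00313854]), 'wrist_force': array([ 0.10893455,  1.59777557, -0.64707629]), 'moment': array([-0.03526917, -0.01353171, -0.02034847]), 'grip_force': 0.0, 'width': 0.9998558415128285}
{'fx': 383.7300998194905, 'fy': 383.7300998194905, 'cx': 287.9181499182446, 'cy': 206.26617265192064, 'eye': array([1.038655  , 0.62291211, 0.94458923]), 'attitude': array([0.34327907, 0.84038892, 2.28894424])}
{'fx': 428.72797790321323, 'fy': 428.72797790321323, 'cx': 281.57209434323295, 'cy': 201.57701531844555, 'eye': array([-0.07541904, -0.67893299,  0.98482613]), 'attitude': array([ 0.77769823, -0.27174299, -0.68358305])}
```

View pics/scene0.png

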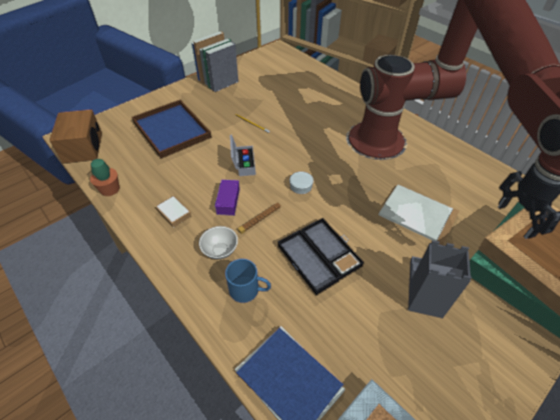

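View pics/side0.png

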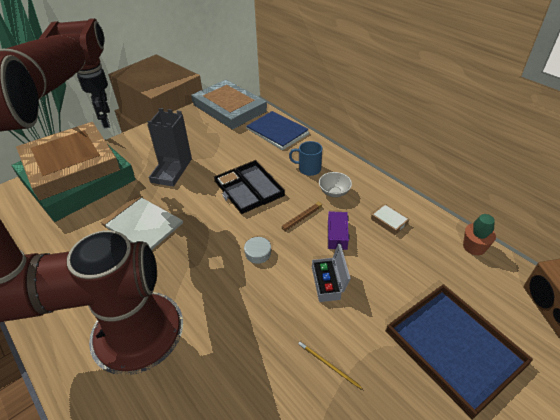

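The scene view shows the tin at about (243,157), the purple look-alike at (228,197), the case at (320,255), the round tin at (301,182) and the ruler at (259,218). In the side view the tin is at (328,275) with its lid up on the right, and the case at (250,187). Next I'll measure the tin and case from depth.

```bash
cat > m1.py <<'E'
from h import *
pts=[];cols=[]
for n in("scene","side"):
    z=np.load(n+"0.npz");P=z["P"].reshape(-1,3);f=z["f"].reshape(-1,3)
    k=(P[:,0]>.2)&(P[:,0]<1)&(abs(P[:,1])<.6)&(P[:,2]>-.02)&(P[:,2]<.25)
    pts.append(P[k]);cols.append(f[k])
    # ref pixels
    Q=z["P"]
    for (u,v) in ({"scene":[(228,190),(301,180),(218,240),(243,280),(173,210),(320,255)],"side":[(338,220),(258,245),(326,280),(343,270),(250,187)]}[n]): print(n,u,v,Q[v,u].round(3))
P=np.vstack(pts);C=np.vstack(cols)
# ortho map: x up, y left; 1.5 mm px, brightest=highest
x0,x1,y0,y1=.3,.85,-.35,.3;s=.0012
W=int((y1-y0)/s);H=int((x1-x0)/s);im=np.zeros((H,W,3),np.uint8)
o=np.argsort(P[:,2]);P=P[o];C=C[o]
u=((y1-P[:,1])/s).astype(int);v=((x1-P[:,0])/s).astype(int);k=(u>=0)&(u<W-1)&(v>=0)&(v<H-1)
for a in(0,1):
  for b in(0,1): im[v[k]+a,u[k]+b]=C[k]
print(im.shape);save("ortho.png",im)
np.savez("cl.npz",P=P,C=C)
E
python3 m1.py
```

```text
scene 228 190 [1.039 0.623 0.945]
scene 301 180 [ 0.393 -0.008  0.032]
scene 218 240 [ 0.736 -0.003  0.01 ]
scene 243 280 [0.76  0.15  0.004]
scene 173 210 [ 0.778 -0.181  0.023]
scene 320 255 [0.554 0.243 0.027]
side 338 220 [ 0.631 -0.101  0.042]
side 258 245 [ 0.395 -0.007  0.029]
side 326 280 [ 0.457 -0.224  0.024]
side 343 270 [ 0.489 -0.251  0.066]
side 250 187 [0.536 0.213 0.025]
(458, 541, 3)
```

View pics/ortho.png

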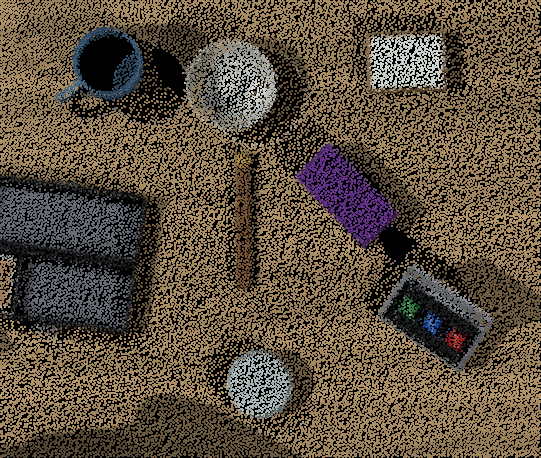

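The ortho map (1.2 mm/px, x up, y left) shows the tin at about (437,320) with its long side running down-right and the lid on the upper-right. The purple box's nearest corner is at (372,247). The case's bay is the lower row, around (78,295).

```bash
python3 - <<'E'
from h import *
d=np.load("cl.npz");P=d["P"];C=d["C"].astype(int)
def rect(p):
    r=cv2.minAreaRect((p[:,:2]*1000).astype(np.float32));return np.round(r[0],1),np.round(r[1],1),round(r[2],1)
b=(P[:,0]>.38)&(P[:,0]<.6)&(P[:,1]>-.32)&(P[:,1]<-.12)&~((C[:,2]>C[:,1]+30)&(C[:,0]>C[:,1]+15))
for lo,hi in[(.006,.036),(.015,.034),(.04,.12)]:
    p=P[b&(P[:,2]>lo)&(P[:,2]<hi)];print(lo,hi,len(p),rect(p))
p=P[b&(P[:,2]>.04)]; print("zmax",np.percentile(p[:,2],[50,98,100]))
# lid plane: direction horizontally vs z
for lo in(.04,.055,.07,.08): 
    q=p[(p[:,2]>lo)&(p[:,2]<lo+.012)]
    if len(q): print(lo,len(q),q.mean(0).round(4))
m=p.mean(0);U,S,V=np.linalg.svd(p-m);print("normal",V[2],"long",V[0],S)
# case
b=(P[:,0]>.42)&(P[:,0]<.72)&(P[:,1]>.09)&(P[:,1]<.36)&(C.max(1)<90)
for lo,hi in[(.02,.033),(.012,.033)]:
    p=P[b&(P[:,2]>lo)&(P[:,2]<hi)];print("case",len(p),rect(p))
p=P[b];print(np.histogram(p[:,2],bins=np.arange(-.005,.04,.003)))
# lower-half floor points 
q=p[(p[:,2]>.003)&(p[:,2]<.013)];print("floor",rect(q),q.mean(0))
# corners
im=np.zeros((400,400),np.uint8)
E
```

```text
0.006 0.036 1471 (array([ 512. , -210.4]), array([167.8, 195.3]), 78.5)
0.015 0.034 1229 (array([ 486.2, -198.3]), array([189.3,  84. ]), 45.0)
0.04 0.12 476 (array([ 514.7, -220.8]), array([172.7,  42.1]), 42.8)
zmax [0.06795148 0.09275624 0.09486916]
0.04 98 [ 0.493  -0.2385  0.046 ]
0.055 98 [ 0.4954 -0.24    0.0608]
0.07 66 [ 0.4972 -0.241   0.0745]
0.08 137 [ 0.4992 -0.2432  0.0895]
normal [-0.81114437  0.55953267  0.17019987] long [5.67906590e-01 8.23092771e-01 6.28322466e-04] [0.83806372 0.37985965 0.06788005]
case 1249 (array([544.9, 231.5]), array([202.7, 179.2]), 81.6)
case 1876 (array([544.8, 231.3]), array([203.2, 179.2]), 81.6)
(array([ 16,  87, 224, 287, 259, 215, 221, 230, 277, 455, 480, 120,   9,
         0]), array([-0.005, -0.002,  0.001,  0.004,  0.007,  0.01 ,  0.013,  0.016,
        0.019,  0.022,  0.025,  0.028,  0.031,  0.034,  0.037]))
floor (array([540.9, 234.7]), array([202.8, 180.4]), 81.7) [0.54779284 0.2342042  0.00780728]
```

```bash
python3 - <<'E'
from h import *
print("tips",env.tcp_to_tips)
d=np.load("cl.npz");P=d["P"];C=d["C"].astype(int)
c=np.array([.467,-.2205]);ya=np.arctan2(.823,.568)
X=np.array([.823,-.568]);Y=np.array([.568,.823])
q=P[:,:2]-c;a=q@X*1e3;b=q@Y*1e3;z=P[:,2]
pu=(C[:,2]>C[:,1]+30)&(C[:,0]>C[:,1]+15)
k=(abs(a)<70)&(abs(b)<85)&~pu
lid=k&(z>.05);print("lid y",np.percentile(b[lid],[1,3,50,97,99]),"top",z[lid].max())
bd=k&(z>.022)&(z<.037)&(a<40);print("body y",np.percentile(b[bd],[1,3,97,99])," x",np.percentile(a[bd],[1,3,97,99]))
# case projections
for yaw in(-8.4,):
    t=np.radians(yaw);X=np.array([np.cos(t),np.sin(t)]);Y=np.array([-np.sin(t),np.cos(t)])
    c=np.array([.50,.232]);q=P[:,:2]-c;a=q@X*1e3;b=q@Y*1e3
    k=(a>-70)&(a<150)&(abs(b)<125)&(z>.021)&(z<.033)&(C.max(1)<110)
    print("case x hist",np.c_[np.arange(-60,140,5),np.histogram(a[k],np.arange(-60,145,5))[0]].T.tolist())
    print("y",np.c_[np.arange(-115,115,5),np.histogram(b[k],np.arange(-115,120,5))[0]].T.tolist())
    # yaw from rear edge & -y edge
    for lo in range(-90,90,30):
        kk=k&(b>lo)&(b<lo+30);print(lo,np.percentile(a[kk],[1,3,97,99]).round(1))
    for lo in range(-40,120,30):
        kk=k&(a>lo)&(a<lo+30);print("a",lo,np.percentile(b[kk],[1,3,97,99]).round(1))
E
```

```text
tips 0.014
lid y [-58.82890971 -57.55746279  -0.27331915  58.36738788  59.30853548] top 0.09486916218369912
body y [-59.20897427 -58.22819696  57.7676915   59.0304286 ]  x [-35.14410393 -34.17381929  28.55877879  30.25505147]
case x hist [[-60, -55, -50, -45, -40, -35, -30, -25, -20, -15, -10, -5, 0, 5, 10, 15, 20, 25, 30, 35, 40, 45, 50, 55, 60, 65, 70, 75, 80, 85, 90, 95, 100, 105, 110, 115, 120, 125, 130, 135], [0, 0, 1, 29, 108, 72, 16, 17, 19, 14, 16, 16, 17, 15, 15, 17, 13, 17, 16, 61, 154, 121, 77, 11, 15, 10, 10, 13, 12, 9, 12, 11, 13, 14, 11, 11, 72, 131, 9, 0]]
y [[-115, -110, -105, -100, -95, -90, -85, -80, -75, -70, -65, -60, -55, -50, -45, -40, -35, -30, -25, -20, -15, -10, -5, 0, 5, 10, 15, 20, 25, 30, 35, 40, 45, 50, 55, 60, 65, 70, 75, 80, 85, 90, 95, 100, 105, 110], [0, 0, 0, 1, 45, 130, 31, 22, 20, 16, 18, 26, 20, 17, 20, 24, 20, 15, 24, 17, 22, 20, 25, 19, 26, 23, 16, 22, 21, 20, 21, 19, 76, 26, 23, 19, 20, 22, 23, 21, 19, 23, 50, 147, 6, 0]]
-90 [-39.8 -38.9 128.6 129.6]
-60 [-40.4 -40.  128.6 129.7]
-30 [-42.9 -40.9 129.9 131.4]
0 [-43.1 -41.9 129.8 132.8]
30 [-39.4 -38.8 128.7 129.4]
60 [-40.8 -40.  128.8 129.3]
a -40 [-91.8 -89.7 103.5 104.3]
a -10 [-91.7 -91.4 104.3 104.6]
a 20 [-91.8 -89.2 102.4 103.9]
a 50 [-92.  -90.6 104.3 105.1]
a 80 [-93.2 -92.1 104.4 104.6]
a 110 [-90.5 -89.5 102.4 103.4]
```

```bash
cat >> h.py <<'E'
def plan(pos,yaw,s=None):
    """tool down with tool y along world yaw(deg, mod 180); prints turn then shift (units) in the turned axes"""
    s=s or get_state();R0=R.from_rotvec(s["orientation"]).as_matrix();p=np.array(s["position"])
    best=None
    for h in(0,180):
        t=np.radians(yaw+h);y=np.array([np.cos(t),np.sin(t),0]);z=np.array([0,0,-1.]);T=np.c_[np.cross(y,z),y,z]
        w=R.from_matrix(R0.T@T).as_rotvec();o=np.degrees(w)/6;sh=T.T@(np.array(pos)-p)/.025
        print("turn units",o.round(2),"shift",sh.round(2),"toolx",T[:,0].round(2),"tooly",y.round(2))
E
python3 - <<'E'
from h import *
d=np.load("cl.npz");P=d["P"]
k=(P[:,2]>.1)&(P[:,0]>.2)&(P[:,1]>0);print("tall",P[k][:,:2].min(0) if k.any() else 0,P[k][:,:2].max(0))
print(R.from_rotvec(get_state()["orientation"]).as_matrix().round(3))
c=np.array([.465,-.219]);X=np.array([.823,-.568])
plan([*(c+.08*X),.245],-34.6)
E
```

```text
tall [0.20020396 0.45694932] [0.49174578 0.59992499]
[[-0.912  0.411 -0.001]
 [ 0.411  0.912 -0.002]
 [ 0.    -0.002 -1.   ]]
turn units [-1.000e-02  1.000e-02  1.672e+01] shift [-21.22  27.96  -0.03] toolx [0.57 0.82 0.  ] tooly [ 0.82 -0.57  0.  ]
turn units [-1.000e-02 -1.000e-02 -1.328e+01] shift [ 21.22 -27.96  -0.03] toolx [-0.57 -0.82 -0.  ] tooly [-0.82  0.57  0.  ]
```

Request:
{"method": "carry_out", "body": {"moves": [{"az": 1,"dz": -0.5,"claw": 1},{"az": 1,"dz": -0.5,"claw": 1},{"az": 1,"claw": 1},{"az": 1,"claw": 1},{"az": 1,"claw": 1},{"az": 1,"claw": 1},{"az": 1,"claw": 1},{"az": 1,"claw": 1},{"az": 1,"claw": 1},{"az": 1,"claw": 1},{"az": 1,"claw": 1},{"az": 1,"claw": 1},{"az": 1,"claw": 1},{"az": 1,"claw": 1},{"az": 1,"claw": 1},{"az": 1,"claw": 1},{"az": 0.72,"claw": 1}]}}

```text
invalid input
```

Request:
{"method": "carry_out", "body": {"moves": [{"dx": -0.76,"dy": 1,"claw": 1},{"dx": -0.76,"dy": 1,"claw": 1},{"dx": -0.76,"dy": 1,"claw": 1},{"dx": -0.76,"dy": 1,"claw": 1},{"dx": -0.76,"dy": 1,"claw": 1},{"dx": -0.76,"dy": 1,"claw": 1},{"dx": -0.76,"dy": 1,"claw": 1},{"dx": -0.76,"dy": 1,"claw": 1},{"dx": -0.76,"dy": 1,"claw": 1},{"dx": -0.76,"dy": 1,"claw": 1},{"dx": -0.76,"dy": 1,"claw": 1},{"dx": -0.76,"dy": 1,"claw": 1},{"dx": -0.76,"dy": 1,"claw": 1},{"dx": -0.76,"dy": 1,"claw": 1},{"dx": -0.76,"dy": 1,"claw": 1},{"dx": -0.76,"dy": 1,"claw": 1},{"dx": -0.76,"dy": 1,"claw": 1},{"dx": -0.76,"dy": 1,"claw": 1},{"dx": -0.76,"dy": 1,"claw": 1},{"dx": -0.76,"dy": 1,"claw": 1}]}}

```text
invalid input
```

Request:
{"method": "carry_out", "body": {"moves": [{"dx": -0.76,"dy": 1,"claw": 1},{"dx": -0.76,"dy": 1,"claw": 1},{"dx": -0.76,"dy": 1,"claw": 1},{"dx": -0.76,"dy": 1,"claw": 1},{"dx": -0.76,"dy": 1,"claw": 1},{"dx": -0.76,"dy": 1,"claw": 1},{"dx": -0.76,"dy": 1,"claw": 1},{"dx": -0.76,"dy": 1,"claw": 1},{"claw": 1},{"claw": 1}]}}

```text
invalid input
```

```bash
python3 - <<'E'
from h import *
s=get_state();print(s["time_s"],s["position"],s["joints"].round(2),s["wrist_force"].round(2),s["width"])
c=np.array([.465,-.219]);X=np.array([.823,-.568])
plan([*(c+.08*X),.089],-34.6,s)
w=camera("wrist");save("w1.png",w["frame"]);print(np.array(w["tool_from_camera"]).round(3),w["fx"])
R0=R.from_rotvec(s["orientation"]).as_matrix()
T=np.eye(4);T[:3,:3]=R0;T[:3,3]=s["position"];P=cloud(w,T@np.array(w["tool_from_camera"]));np.savez("w1.npz",f=w["frame"],P=P,d=w["depth"])
E
```

```text
0.1 [0.25671844 0.56923563 0.24416302] [ 1.03  0.05  1.61 -0.    1.48 -0.12] [-0.15 -0.22  0.46] 1.0021077267588065
turn units [-1.000e-02  1.000e-02  1.672e+01] shift [-21.22  27.96   6.21] toolx [0.57 0.82 0.  ] tooly [ 0.82 -0.57  0.  ]
turn units [-1.000e-02 -1.000e-02 -1.328e+01] shift [ 21.22 -27.96   6.21] toolx [-0.57 -0.82 -0.  ] tooly [-0.82  0.57  0.  ]
[[-0.002  0.961  0.275  0.071]
 [ 1.     0.002  0.001  0.   ]
 [ 0.     0.275 -0.961 -0.128]
 [ 0.     0.     0.     1.   ]] 327.8481885093519
```

View pics/w1.png

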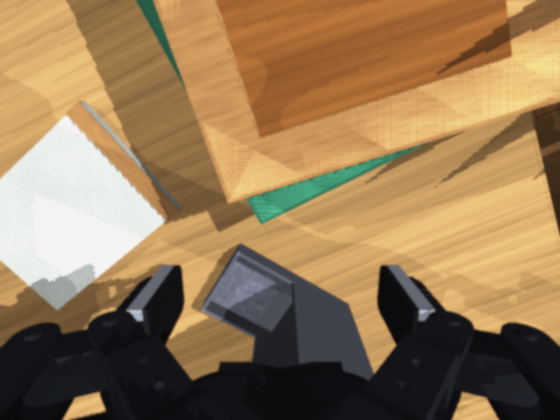

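The wrist picture is still the start pose, with open fingers at the bottom and the tower at (300,320). The moves were refused as invalid, so I'll give every key in each row.

Request:
{"method": "carry_out", "body": {"moves": [{"ax": 0,"ay": 0,"az": 1,"dx": 0,"dy": 0,"dz": -0.5,"claw": 1},{"ax": 0,"ay": 0,"az": 1,"dx": 0,"dy": 0,"dz": -0.5,"claw": 1},{"ax": 0,"ay": 0,"az": 1,"dx": 0,"dy": 0,"dz": -0.5,"claw": 1},{"ax": 0,"ay": 0,"az": 1,"dx": 0,"dy": 0,"dz": -0.5,"claw": 1},{"ax": 0,"ay": 0,"az": 1,"dx": 0,"dy": 0,"dz": 0,"claw": 1},{"ax": 0,"ay": 0,"az": 1,"dx": 0,"dy": 0,"dz": 0,"claw": 1},{"ax": 0,"ay": 0,"az": 1,"dx": 0,"dy": 0,"dz": 0,"claw": 1},{"ax": 0,"ay": 0,"az": 1,"dx": 0,"dy": 0,"dz": 0,"claw": 1},{"ax": 0,"ay": 0,"az": 1,"dx": 0,"dy": 0,"dz": 0,"claw": 1},{"ax": 0,"ay": 0,"az": 1,"dx": 0,"dy": 0,"dz": 0,"claw": 1},{"ax": 0,"ay": 0,"az": 1,"dx": 0,"dy": 0,"dz": 0,"claw": 1},{"ax": 0,"ay": 0,"az": 1,"dx": 0,"dy": 0,"dz": 0,"claw": 1},{"ax": 0,"ay": 0,"az": 1,"dx": 0,"dy": 0,"dz": 0,"claw": 1},{"ax": 0,"ay": 0,"az": 1,"dx": 0,"dy": 0,"dz": 0,"claw": 1},{"ax": 0,"ay": 0,"az": 1,"dx": 0,"dy": 0,"dz": 0,"claw": 1},{"ax": 0,"ay": 0,"az": 1,"dx": 0,"dy": 0,"dz": 0,"claw": 1},{"ax": 0,"ay": 0,"az": 0.72,"dx": 0,"dy": 0,"dz": 0,"claw": 1}]}}

```text
time_s: 2.28
position: [0.2569, 0.5695, 0.2948]
orientation: [2.783, 1.456, -0.001]
wrist_force: [0.2, 0.0, -0.2]
width: -0.001
grip_force: 0.0
```

Request:
{"method": "carry_out", "body": {"moves": [{"ax": 0,"ay": 0,"az": 0,"dx": -0.76,"dy": 1,"dz": 0,"claw": 1},{"ax": 0,"ay": 0,"az": 0,"dx": -0.76,"dy": 1,"dz": 0,"claw": 1},{"ax": 0,"ay": 0,"az": 0,"dx": -0.76,"dy": 1,"dz": 0,"claw": 1},{"ax": 0,"ay": 0,"az": 0,"dx": -0.76,"dy": 1,"dz": 0,"claw": 1},{"ax": 0,"ay": 0,"az": 0,"dx": -0.76,"dy": 1,"dz": 0,"claw": 1},{"ax": 0,"ay": 0,"az": 0,"dx": -0.76,"dy": 1,"dz": 0,"claw": 1},{"ax": 0,"ay": 0,"az": 0,"dx": -0.76,"dy": 1,"dz": 0,"claw": 1},{"ax": 0,"ay": 0,"az": 0,"dx": -0.76,"dy": 1,"dz": 0,"claw": 1},{"ax": 0,"ay": 0,"az": 0,"dx": -0.76,"dy": 1,"dz": 0,"claw": 1},{"ax": 0,"ay": 0,"az": 0,"dx": -0.76,"dy": 1,"dz": 0,"claw": 1},{"ax": 0,"ay": 0,"az": 0,"dx": -0.76,"dy": 1,"dz": 0,"claw": 1},{"ax": 0,"ay": 0,"az": 0,"dx": -0.76,"dy": 1,"dz": 0,"claw": 1},{"ax": 0,"ay": 0,"az": 0,"dx": -0.76,"dy": 1,"dz": 0,"claw": 1},{"ax": 0,"ay": 0,"az": 0,"dx": -0.76,"dy": 1,"dz": 0,"claw": 1},{"ax": 0,"ay": 0,"az": 0,"dx": -0.76,"dy": 1,"dz": 0,"claw": 1},{"ax": 0,"ay": 0,"az": 0,"dx": -0.76,"dy": 1,"dz": 0,"claw": 1},{"ax": 0,"ay": 0,"az": 0,"dx": -0.76,"dy": 1,"dz": 0,"claw": 1},{"ax": 0,"ay": 0,"az": 0,"dx": -0.76,"dy": 1,"dz": 0,"claw": 1},{"ax": 0,"ay": 0,"az": 0,"dx": -0.76,"dy": 1,"dz": 0,"claw": 1},{"ax": 0,"ay": 0,"az": 0,"dx": -0.76,"dy": 1,"dz": 0,"claw": 1}]}}

```text
time_s: 4.78
position: [0.4528, -0.028, 0.295]
orientation: [-2.781, -1.46, 0.0]
wrist_force: [-0.5, 0.6, -0.3]
width: -0.001
grip_force: 0.0
```

Request:
{"method": "carry_out", "body": {"moves": [{"ax": 0,"ay": 0,"az": 0,"dx": -0.76,"dy": 1,"dz": 0,"claw": 1},{"ax": 0,"ay": 0,"az": 0,"dx": -0.76,"dy": 1,"dz": 0,"claw": 1},{"ax": 0,"ay": 0,"az": 0,"dx": -0.76,"dy": 1,"dz": 0,"claw": 1},{"ax": 0,"ay": 0,"az": 0,"dx": -0.76,"dy": 1,"dz": 0,"claw": 1},{"ax": 0,"ay": 0,"az": 0,"dx": -0.76,"dy": 1,"dz": 0,"claw": 1},{"ax": 0,"ay": 0,"az": 0,"dx": -0.76,"dy": 1,"dz": 0,"claw": 1},{"ax": 0,"ay": 0,"az": 0,"dx": -0.76,"dy": 1,"dz": 0,"claw": 1},{"ax": 0,"ay": 0,"az": 0,"dx": -0.76,"dy": 1,"dz": 0,"claw": 1},{"ax": 0,"ay": 0,"az": 0,"dx": 0,"dy": 0,"dz": 0,"claw": 1},{"ax": 0,"ay": 0,"az": 0,"dx": 0,"dy": 0,"dz": 0,"claw": 1}]}}

```text
time_s: 6.02
position: [0.5308, -0.2652, 0.2949]
orientation: [-2.781, -1.46, 0.0]
wrist_force: [-0.1, -0.2, -0.2]
width: 0.003
grip_force: 0.0
```

```bash
cat > look.py <<'E'
from h import *
import sys
n=sys.argv[1]
s=get_state();print(s["time_s"],s["position"],s["joints"].round(2),s["wrist_force"].round(2),s["width"])
w=camera("wrist");save(n+".png",w["frame"])
T=np.eye(4);T[:3,:3]=R.from_rotvec(s["orientation"]).as_matrix();T[:3,3]=s["position"];P=cloud(w,T@np.array(w["tool_from_camera"]));np.savez(n+".npz",f=w["frame"],P=P,d=w["depth"])
E
python3 look.py w2; python3 - <<'E'
from h import *
c=np.array([.465,-.219]);X=np.array([.823,-.568])
plan([*(c+.08*X),.089],-34.6)
E
```

```text
6.025 [ 0.53082726 -0.26523323  0.29485261] [-0.59 -0.05  1.63  0.    1.56  0.01] [-0.1  -0.24 -0.16] 0.002523846256889035
turn units [-0.01 -0.    0.  ] shift [ 0.02 -0.01  8.24] toolx [0.57 0.82 0.  ] tooly [ 0.82 -0.57  0.  ]
turn units [ 0.e+00 -1.e-02 -3.e+01] shift [-0.02  0.01  8.24] toolx [-0.57 -0.82 -0.  ] tooly [-0.82  0.57  0.  ]
```

View pics/w2.png

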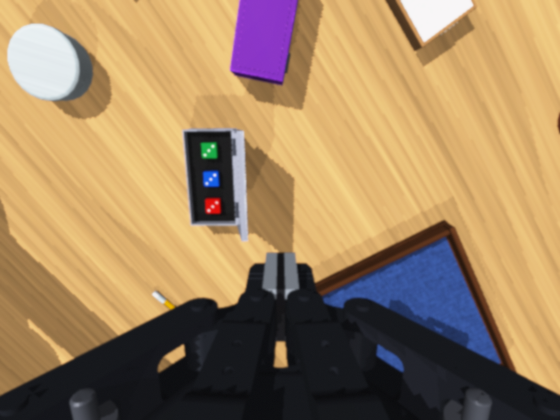

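The wrist view shows the open tin at (213,178), its lid edge at (241,185) and the closed fingertips at (282,262), so the fingers are behind the lid as planned. I'll refine the tin from this closer view.

```bash
python3 - <<'E'
from h import *
z=np.load("w2.npz");P=z["P"][100:250,160:258].reshape(-1,3)
k=(P[:,2]>.028)&(P[:,2]<.038);r=P[k]
c=np.array([.465,-.219])
rr=cv2.minAreaRect((r[:,:2]*1e3).astype(np.float32));print(len(r),rr)
for yaw in(-34.6,-36,-33):
    t=np.radians(yaw);X=np.array([np.cos(t),np.sin(t)]);Y=np.array([-X[1],X[0]])
    a=(r[:,:2]-c)@X*1e3;b=(r[:,:2]-c)@Y*1e3
    print(yaw,np.percentile(a,[1,3,97,99]).round(1),np.percentile(b,[1,3,97,99]).round(1),
      "near edge by b",[np.percentile(a[(b>l)&(b<l+30)],3).round(1) for l in(-55,-25,5,30)])
    l=P[(P[:,2]>.06)&(P[:,2]<.12)];print(" lid",((l[:,:2]-c)@X*1e3).mean().round(1),l[:,2].mean().round(3),np.percentile((l[:,:2]-c)@Y*1e3,[2,98]).round(1))
# own fingertips
F=z["P"][250:300,262:302].reshape(-1,3);d=z["d"][250:300,262:302].ravel();F=F[d>0];print("finger pts z",np.percentile(F[:,2],[2,10,50,90]) if len(F) else None)
E
```

```text
1619 ((462.57244873046875, -218.1266632080078), (115.72772216796875, 63.06431198120117), 55.801876068115234)
-34.6 [-33.7 -33.2  28.2  28.6] [-57.9 -57.5  56.5  57.1] near edge by b [np.float64(-33.0), np.float64(-33.2), np.float64(-33.4), np.float64(-33.5)]
 lid 39.5 0.09 [-56.9  56. ]
-36 [-34.6 -33.8  28.4  29.3] [-58.2 -57.6  56.3  57.1] near edge by b [np.float64(-32.1), np.float64(-32.9), np.float64(-33.9), np.float64(-34.7)]
 lid 39.5 0.09 [-56.  57.]
-33 [-34.1 -33.4  28.3  29. ] [-57.9 -57.4  56.6  57.4] near edge by b [np.float64(-34.0), np.float64(-33.5), np.float64(-32.9), np.float64(-32.3)]
 lid 39.6 0.09 [-57.9  55. ]
finger pts z [-0.00142952  0.28381187  0.30547959  0.32212913]
```

Request:
{"method": "carry_out", "body": {"moves": [{"ax": 0,"ay": 0,"az": 0,"dx": 0,"dy": 0,"dz": 1,"claw": 1},{"ax": 0,"ay": 0,"az": 0,"dx": 0,"dy": 0,"dz": 1,"claw": 1},{"ax": 0,"ay": 0,"az": 0,"dx": 0,"dy": 0,"dz": 1,"claw": 1},{"ax": 0,"ay": 0,"az": 0,"dx": 0,"dy": 0,"dz": 1,"claw": 1},{"ax": 0,"ay": 0,"az": 0,"dx": 0,"dy": 0,"dz": 1,"claw": 1},{"ax": 0,"ay": 0,"az": 0,"dx": 0,"dy": 0,"dz": 1,"claw": 1},{"ax": 0,"ay": 0,"az": 0,"dx": 0,"dy": 0,"dz": 1,"claw": 1},{"ax": 0,"ay": 0,"az": 0,"dx": 0,"dy": 0,"dz": 0.7,"claw": 1},{"ax": 0,"ay": 0,"az": 0,"dx": 0,"dy": 0,"dz": 0.37,"claw": 1},{"ax": 0,"ay": 0,"az": 0,"dx": 0,"dy": -0.4,"dz": 0,"claw": 1},{"ax": 0,"ay": 0,"az": 0,"dx": 0,"dy": -0.4,"dz": 0,"claw": 1},{"ax": 0,"ay": 0,"az": 0,"dx": 0,"dy": -0.24,"dz": 0,"claw": 1},{"ax": 0,"ay": 0,"az": 0,"dx": 0,"dy": -0.31,"dz": -0.04,"claw": 1},{"ax": 0,"ay": 0,"az": 0,"dx": 0,"dy": -0.31,"dz": -0.04,"claw": 1},{"ax": 0,"ay": 0,"az": 0,"dx": 0,"dy": -0.32,"dz": 0.06,"claw": 1},{"ax": 0,"ay": 0,"az": 0,"dx": 0,"dy": -0.32,"dz": 0.06,"claw": 1}]}}

```text
time_s: 8.07
position: [0.4832, -0.2327, 0.0923]
orientation: [-2.781, -1.46, 0.0]
wrist_force: [-0.3, -0.1, -0.1]
width: -0.001
grip_force: 0.1
```

Request:
{"method": "carry_out", "body": {"moves": [{"ax": 0,"ay": 0,"az": 0,"dx": 0,"dy": -0.28,"dz": 0.16,"claw": 1},{"ax": 0,"ay": 0,"az": 0,"dx": 0,"dy": -0.28,"dz": 0.16,"claw": 1},{"ax": 0,"ay": 0,"az": 0,"dx": 0,"dy": -0.2,"dz": 0.25,"claw": 1},{"ax": 0,"ay": 0,"az": 0,"dx": 0,"dy": -0.2,"dz": 0.25,"claw": 1},{"ax": 0,"ay": 0,"az": 0,"dx": 0,"dy": -0.15,"dz": 0.29,"claw": 1},{"ax": 0,"ay": 0,"az": 0,"dx": 0,"dy": -0.06,"dz": 0.2,"claw": 1},{"ax": 0,"ay": 0,"az": 0,"dx": 0,"dy": 0,"dz": 0,"claw": 1}]}}

```text
time_s: 8.95
position: [0.4593, -0.2162, 0.0591]
orientation: [-2.781, -1.46, 0.001]
wrist_force: [-0.4, -0.2, 0.6]
width: 0.004
grip_force: 0.0
```

Request:
{"method": "carry_out", "body": {"moves": [{"ax": 0,"ay": 0,"az": 0,"dx": 0,"dy": 0,"dz": 0.06,"claw": 1},{"ax": 0,"ay": 0,"az": 0,"dx": 0,"dy": 0,"dz": 0.06,"claw": 1},{"ax": 0,"ay": 0,"az": 0,"dx": 0,"dy": 0,"dz": 0.02,"claw": 1},{"ax": 0,"ay": 0,"az": 0,"dx": 0,"dy": 0,"dz": 0,"claw": 1}]}}

```text
time_s: 9.45
position: [0.4597, -0.2165, 0.0563]
orientation: [2.781, 1.46, 0.0]
wrist_force: [0.2, -0.1, 0.2]
width: 0.001
grip_force: 0.0
```

Request:
{"method": "carry_out", "body": {"moves": [{"ax": 0,"ay": 0,"az": 0,"dx": 0,"dy": 0,"dz": 0.04,"claw": 1},{"ax": 0,"ay": 0,"az": 0,"dx": 0,"dy": 0,"dz": 0.02,"claw": 1},{"ax": 0,"ay": 0,"az": 0,"dx": 0,"dy": 0,"dz": 0,"claw": 1}]}}

```text
time_s: 9.82
position: [0.4599, -0.2166, 0.056]
orientation: [-2.781, -1.46, 0.0]
wrist_force: [-4.1, 2.0, 6.6]
width: -0.005
grip_force: 3.5
```

Request:
{"method": "carry_out", "body": {"moves": [{"ax": 0,"ay": 0,"az": 0,"dx": 0,"dy": 0,"dz": 0.02,"claw": 1},{"ax": 0,"ay": 0,"az": 0,"dx": 0,"dy": 0,"dz": 0,"claw": 1},{"ax": 0,"ay": 0,"az": 0,"dx": 0,"dy": 0,"dz": -0.4,"claw": 1},{"ax": 0,"ay": 0,"az": 0,"dx": 0,"dy": 0,"dz": -1,"claw": -1},{"ax": 0,"ay": 0,"az": 0,"dx": 0,"dy": 0,"dz": -1,"claw": -1},{"ax": 0,"ay": 0,"az": 0,"dx": 0,"dy": 0,"dz": -1,"claw": -1},{"ax": 0,"ay": 0,"az": 0,"dx": 0,"dy": 0,"dz": -0.6,"claw": -1},{"ax": 0,"ay": 0,"az": 0,"dx": 0,"dy": 0,"dz": 0,"claw": -1},{"ax": 0,"ay": 0,"az": 0,"dx": 0,"dy": 0,"dz": 0,"claw": -1}]}}

```text
time_s: 10.95
position: [0.4591, -0.2161, 0.1532]
orientation: [-2.78, -1.46, 0.001]
wrist_force: [0.3, 0.3, 0.0]
width: 0.997
grip_force: 0.0
```

```bash
python3 look.py w3; cat > tinfit.py <<'E'
from h import *
import sys
z=np.load(sys.argv[1]);P=z["P"].reshape(-1,3)
c=np.array([.4615,-.2165]);q=np.linalg.norm(P[:,:2]-c,axis=1)<.09
k=q&(P[:,2]>.03)&(P[:,2]<.06)&(z["d"].ravel()>0);C=z["f"].reshape(-1,3).astype(int);k&=~((C[:,2]>C[:,1]+30)&(C[:,0]>C[:,1]+15))
m=(k.reshape(z["d"].shape)).astype(np.uint8);n,L,st,_=cv2.connectedComponentsWithStats(m);i=1+st[1:,4].argmax();r=P[(L==i).ravel()]
print(len(r),st[i],cv2.minAreaRect((r[:,:2]*1e3).astype(np.float32)),np.percentile(r[:,2],[2,50,98]))
A=np.c_[r[:,:2]-r[:,:2].mean(0),np.ones(len(r))];print("plane",np.linalg.lstsq(A,r[:,2],rcond=None)[0])
E
python3 tinfit.py w3.npz
```

```text
10.95 [ 0.45911511 -0.21609875  0.15318566] [-0.59 -0.16  1.97  0.    1.33  0.02] [0.31 0.3  0.03] 0.9965573642568399
11393 [  244   135    84   148 11393] ((461.5699462890625, -218.31903076171875), (116.858642578125, 61.57099914550781), 55.7747917175293) [0.03918683 0.04173729 0.04316198]
plane [-0.0065687   0.00243374  0.0416263 ]
```

View pics/w3.png

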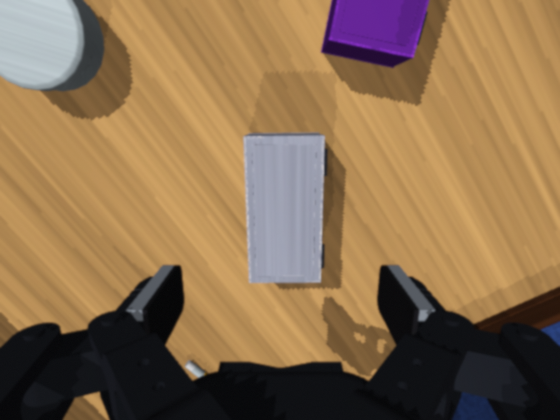

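The lid is shut: the top plane sits at 41.6 mm, level within 0.007 rad, and the tin spans (245..325, 133..283) in the picture. Now the grasp.

Request:
{"method": "carry_out", "body": {"moves": [{"ax": 0,"ay": 0,"az": 0,"dx": 0,"dy": 0.12,"dz": 0.9,"claw": -1},{"ax": 0,"ay": 0,"az": 0,"dx": 0,"dy": 0,"dz": 1,"claw": -1},{"ax": 0,"ay": 0,"az": 0,"dx": 0,"dy": 0,"dz": 1,"claw": -1},{"ax": 0,"ay": 0,"az": 0,"dx": 0,"dy": 0,"dz": 1,"claw": -1},{"ax": 0,"ay": 0,"az": 0,"dx": 0,"dy": 0,"dz": 0.5,"claw": -1},{"ax": 0,"ay": 0,"az": 0,"dx": 0,"dy": 0,"dz": 0.25,"claw": -1},{"ax": 0,"ay": 0,"az": 0,"dx": 0,"dy": 0,"dz": 0,"claw": -1},{"ax": 0,"ay": 0,"az": 0,"dx": 0,"dy": 0,"dz": 0,"claw": 0},{"ax": 0,"ay": 0,"az": 0,"dx": 0,"dy": 0,"dz": 0,"claw": 0},{"ax": 0,"ay": 0,"az": 0,"dx": 0,"dy": 0,"dz": 0,"claw": 0},{"ax": 0,"ay": 0,"az": 0,"dx": 0,"dy": 0,"dz": 0,"claw": 0}]}}

```text
time_s: 12.38
position: [0.4631, -0.2187, 0.0394]
orientation: [2.78, 1.459, 0.002]
wrist_force: [-0.8, 0.6, 6.0]
width: 0.659
grip_force: 65.5
```

Request:
{"method": "carry_out", "body": {"moves": [{"ax": 0,"ay": 0,"az": 0,"dx": 0,"dy": 0,"dz": -0.2,"claw": 0.1},{"ax": 0,"ay": 0,"az": 0,"dx": 0,"dy": 0,"dz": -0.4,"claw": 0.1},{"ax": 0,"ay": 0,"az": 0,"dx": 0,"dy": 0,"dz": -0.6,"claw": 0.1},{"ax": 0,"ay": 0,"az": 0,"dx": 0,"dy": 0,"dz": -0.8,"claw": 0.1},{"ax": 0,"ay": 0,"az": 0,"dx": 0,"dy": 0,"dz": -0.8,"claw": 0.1},{"ax": 0,"ay": 0,"az": 0,"dx": 0,"dy": 0,"dz": -0.6,"claw": 0.1},{"ax": 0,"ay": 0,"az": 0,"dx": 0,"dy": 0,"dz": -0.3,"claw": 0.1},{"ax": 0,"ay": 0,"az": 0,"dx": 0,"dy": 0,"dz": 0,"claw": 0.1}]}}

```text
time_s: 13.38
position: [0.4623, -0.2183, 0.1311]
orientation: [2.781, 1.46, 0.001]
wrist_force: [0.0, -0.4, -2.0]
width: 0.655
grip_force: 64.6
```

```bash
python3 look.py w4; python3 - <<'E'
from h import *
s=get_state();print(s["grip_force"])
plan([.498,.2116,.13],-8.4,s)
z=np.load("w4.npz");T=R.from_rotvec(s["orientation"]).as_matrix();L=(z["P"]-s["position"])@T*1e3
# tin top in tool coords: z between -40 and 25 near axis
k=(abs(L[...,0])<75)&(abs(L[...,1])<27)&(L[...,2]>-45)&(L[...,2]<45)&(z["d"]>0)
q=L[k];print(len(q),np.percentile(q[:,0],[1,99]),np.percentile(q[:,2],[5,50,95]))
t=q[(q[:,0]>10)]
print("plane",np.linalg.lstsq(np.c_[t[:,:2],np.ones(len(t))],t[:,2],rcond=None)[0])
E
```

```text
13.375 [ 0.46234023 -0.2182863   0.13106802] [-0.59 -0.12  1.98  0.    1.28  0.02] [ 0.03 -0.43 -2.04] 0.6550543807786359
64.57185298204422
turn units [-0.   -0.   -4.37] shift [ 1.721e+01 -1.080e+00  1.000e-02] toolx [0.15 0.99 0.  ] tooly [ 0.99 -0.15  0.  ]
turn units [-0.000e+00  1.000e-02  2.563e+01] shift [-1.721e+01  1.080e+00  1.000e-02] toolx [-0.15 -0.99 -0.  ] tooly [-0.99  0.15  0.  ]
28563 [-36.81087939  57.84378816] [-4.15424731 -3.11301655 -1.61652746]
plane [ 0.16852732 -0.01006644 -7.9028165 ]
```

View pics/w4.png

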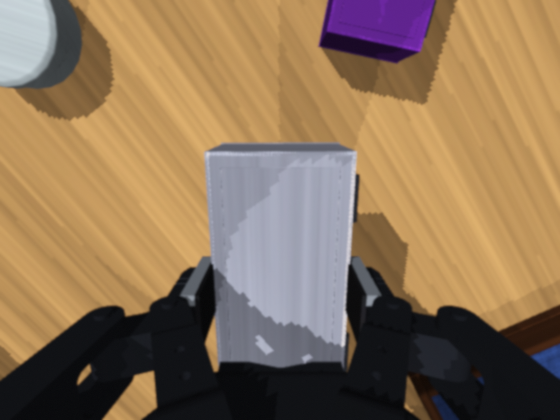

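The tin is held level across its middle, top at z_tool −3 mm and its end at x_tool +58 mm, so it is centred. Now turn and travel to the bay.

Request:
{"method": "carry_out", "body": {"moves": [{"ax": 0,"ay": 0,"az": -0.5,"dx": 0,"dy": 0,"dz": 0,"claw": 0.1},{"ax": 0,"ay": 0,"az": -1,"dx": 0,"dy": 0,"dz": 0,"claw": 0.1},{"ax": 0,"ay": 0,"az": -1,"dx": 0,"dy": 0,"dz": 0,"claw": 0.1},{"ax": 0,"ay": 0,"az": -1,"dx": 0,"dy": 0,"dz": 0,"claw": 0.1},{"ax": 0,"ay": 0,"az": -0.87,"dx": 0,"dy": 0,"dz": 0,"claw": 0.1},{"ax": 0,"ay": 0,"az": 0,"dx": 0.5,"dy": 0,"dz": 0,"claw": 0.1},{"ax": 0,"ay": 0,"az": 0,"dx": 1,"dy": -0.08,"dz": 0,"claw": 0.1},{"ax": 0,"ay": 0,"az": 0,"dx": 1,"dy": -0.1,"dz": 0,"claw": 0.1},{"ax": 0,"ay": 0,"az": 0,"dx": 1,"dy": -0.1,"dz": 0,"claw": 0.1},{"ax": 0,"ay": 0,"az": 0,"dx": 1,"dy": -0.1,"dz": 0,"claw": 0.1},{"ax": 0,"ay": 0,"az": 0,"dx": 1,"dy": -0.1,"dz": 0,"claw": 0.1},{"ax": 0,"ay": 0,"az": 0,"dx": 1,"dy": -0.1,"dz": 0,"claw": 0.1},{"ax": 0,"ay": 0,"az": 0,"dx": 1,"dy": -0.1,"dz": 0,"claw": 0.1},{"ax": 0,"ay": 0,"az": 0,"dx": 1,"dy": -0.1,"dz": 0,"claw": 0.1},{"ax": 0,"ay": 0,"az": 0,"dx": 1,"dy": -0.1,"dz": 0,"claw": 0.1},{"ax": 0,"ay": 0,"az": 0,"dx": 1,"dy": -0.1,"dz": 0,"claw": 0.1},{"ax": 0,"ay": 0,"az": 0,"dx": 1,"dy": -0.1,"dz": 0,"claw": 0.1}]}}

```text
time_s: 15.55
position: [0.4766, 0.0717, 0.1299]
orientation: [-2.378, -2.051, 0.001]
wrist_force: [0.0, 0.4, -3.0]
width: 0.658
grip_force: 64.5
```

Request:
{"method": "carry_out", "body": {"moves": [{"ax": 0,"ay": 0,"az": 0,"dx": 1,"dy": 0,"dz": 0,"claw": 0.1},{"ax": 0,"ay": 0,"az": 0,"dx": 1,"dy": 0,"dz": 0,"claw": 0.1},{"ax": 0,"ay": 0,"az": 0,"dx": 1,"dy": 0,"dz": 0,"claw": 0.1},{"ax": 0,"ay": 0,"az": 0,"dx": 1,"dy": 0,"dz": 0,"claw": 0.1},{"ax": 0,"ay": 0,"az": 0,"dx": 0.8,"dy": 0,"dz": 0,"claw": 0.1},{"ax": 0,"ay": 0,"az": 0,"dx": 0.5,"dy": 0,"dz": 0,"claw": 0.1},{"ax": 0,"ay": 0,"az": 0,"dx": 0.4,"dy": 0,"dz": 0,"claw": 0.1},{"ax": 0,"ay": 0,"az": 0,"dx": 0,"dy": 0,"dz": 0,"claw": 0.1},{"ax": 0,"ay": 0,"az": 0,"dx": 0,"dy": 0,"dz": 0,"claw": 0.1}]}}

```text
time_s: 16.68
position: [0.4981, 0.2107, 0.1305]
orientation: [2.378, 2.052, -0.001]
wrist_force: [-0.1, 0.7, -2.1]
width: 0.663
grip_force: 64.6
```

```bash
python3 look.py w5; python3 - <<'E'
from h import *
plan([.498,.2116,.05],-8.4)
E
```

```text
16.675 [0.49807717 0.21074751 0.13049269] [ 0.26 -0.05  1.91 -0.    1.28  0.41] [-0.14  0.7  -2.12] 0.6625329650658316
turn units [-0.  0. -0.] shift [ 0.04 -0.01  3.22] toolx [0.15 0.99 0.  ] tooly [ 0.99 -0.15  0.  ]
turn units [ 0.  0. 30.] shift [-0.04  0.01  3.22] toolx [-0.15 -0.99 -0.  ] tooly [-0.99  0.15  0.  ]
```

View pics/w5.png

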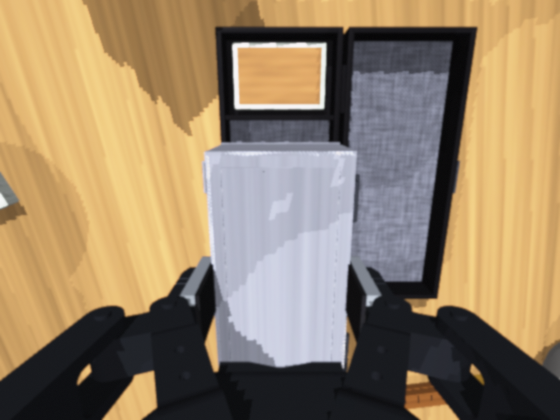

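The wrist view shows the case square with the tin: card bay at (280,75), divider at row ~116, lower-half walls at columns ~220 and ~340. I'll measure the bay walls relative to the tool.

```bash
python3 - <<'E'
from h import *
s=get_state();z=np.load("w5.npz");T=R.from_rotvec(s["orientation"]).as_matrix();P=z["P"];L=(P-s["position"])@T*1e3
f=z["f"].astype(int)
for row in(60,80,100,130):
    m=(P[row,:,2]>.02)&(P[row,:,2]<.033)&(f[row].max(-1)<70)&(z["d"][row]>0)
    u=np.where(m)[0];u=u[(u>200)&(u<490)]
    sp=np.split(u,np.where(np.diff(u)>3)[0]+1)
    print(row,[(int(a[0]),int(a[-1]),L[row,a[0],1].round(1),L[row,a[-1],1].round(1)) for a in sp if len(a)>2])
for col in(245,280,315):
    print(col,[(r,L[r,col,0].round(1),(P[r,col,2]*1e3).round(0),int(f[r,col].max())) for r in list(range(24,50,3))+list(range(104,140,3))])
E
```

```text
60 [(218, 223, np.float64(-41.4), np.float64(-38.8)), (335, 342, np.float64(35.4), np.float64(39.2)), (346, 352, np.float64(42.4), np.float64(45.8)), (463, 471, np.float64(119.9), np.float64(123.3))]
80 [(219, 224, np.float64(-41.4), np.float64(-38.6)), (334, 350, np.float64(35.4), np.float64(45.3)), (460, 468, np.float64(119.9), np.float64(123.0))]
100 [(220, 225, np.float64(-41.2), np.float64(-38.7)), (333, 350, np.float64(35.2), np.float64(45.7)), (456, 465, np.float64(120.1), np.float64(122.9))]
130 [(222, 226, np.float64(-40.9), np.float64(-38.8)), (332, 338, np.float64(35.3), np.float64(38.5)), (342, 348, np.float64(42.5), np.float64(45.6)), (452, 460, np.float64(119.8), np.float64(122.6))]
245 [(24, np.float64(134.4), np.float64(-2.0), 131), (27, np.float64(126.0), np.float64(25.0), 63), (30, np.float64(124.1), np.float64(26.0), 36), (33, np.float64(122.6), np.float64(26.0), 17), (36, np.float64(122.6), np.float64(17.0), 9), (39, np.float64(122.9), np.float64(7.0), 11), (42, np.float64(121.1), np.float64(7.0), 152), (45, np.float64(116.8), np.float64(20.0), 249), (48, np.float
[... 1878 characters left out ...]
np.float64(121.3), np.float64(6.0), 100), (45, np.float64(116.3), np.float64(22.0), 238), (48, np.float64(114.4), np.float64(22.0), 229), (104, np.float64(79.6), np.float64(19.0), 234), (107, np.float64(77.6), np.float64(21.0), 241), (110, np.float64(75.9), np.float64(6.0), 55), (113, np.float64(73.8), np.float64(6.0), 18), (116, np.float64(71.6), np.float64(25.0), 28), (119, np.float64(69.6), np.float64(24.0), 44), (122, np.float64(67.4), np.float64(6.0), 97), (125, np.float64(65.3), np.float64(7.0), 101), (128, np.float64(63.1), np.float64(7.0), 100), (131, np.float64(60.9), np.float64(6.0), 101), (134, np.float64(58.8), np.float64(6.0), 107), (137, np.float64(56.6), np.float64(7.0), 100)]
```

Request:
{"method": "carry_out", "body": {"moves": [{"ax": 0,"ay": 0,"az": 0,"dx": 0.08,"dy": -0.06,"dz": 0.4,"claw": 0.1},{"ax": 0,"ay": 0,"az": 0,"dx": 0,"dy": 0,"dz": 0.6,"claw": 0.1},{"ax": 0,"ay": 0,"az": 0,"dx": 0,"dy": 0,"dz": 0.6,"claw": 0.1},{"ax": 0,"ay": 0,"az": 0,"dx": 0,"dy": 0,"dz": 0.5,"claw": 0.1},{"ax": 0,"ay": 0,"az": 0,"dx": 0,"dy": 0,"dz": 0.4,"claw": 0.1},{"ax": 0,"ay": 0,"az": 0,"dx": 0,"dy": 0,"dz": 0.3,"claw": 0.1},{"ax": 0,"ay": 0,"az": 0,"dx": 0,"dy": 0,"dz": 0.2,"claw": 0.1},{"ax": 0,"ay": 0,"az": 0,"dx": 0,"dy": 0,"dz": 0.1,"claw": 0.1},{"ax": 0,"ay": 0,"az": 0,"dx": 0,"dy": 0,"dz": 0,"claw": 0.1}]}}

```text
time_s: 17.85
position: [0.497, 0.2134, 0.0532]
orientation: [2.378, 2.053, 0.0]
wrist_force: [0.0, 0.0, -2.9]
width: 0.662
grip_force: 64.6
```

Request:
{"method": "carry_out", "body": {"moves": [{"ax": 0,"ay": 0,"az": 0,"dx": 0,"dy": 0,"dz": 0.08,"claw": 0.1},{"ax": 0,"ay": 0,"az": 0,"dx": 0,"dy": 0,"dz": 0.08,"claw": 0.1},{"ax": 0,"ay": 0,"az": 0,"dx": 0,"dy": 0,"dz": 0.05,"claw": 0.1},{"ax": 0,"ay": 0,"az": 0,"dx": 0,"dy": 0,"dz": 0,"claw": 0.1}]}}

```text
time_s: 18.35
position: [0.4968, 0.2133, 0.0476]
orientation: [-2.378, -2.053, 0.0]
wrist_force: [0.1, 0.1, -2.4]
width: 0.665
grip_force: 64.6
```

Request:
{"method": "carry_out", "body": {"moves": [{"ax": 0,"ay": 0,"az": 0,"dx": 0,"dy": 0,"dz": 0.03,"claw": 0.1},{"ax": 0,"ay": 0,"az": 0,"dx": 0,"dy": 0,"dz": 0.02,"claw": 0.1},{"ax": 0,"ay": 0,"az": 0,"dx": 0,"dy": 0,"dz": 0,"claw": 0.1}]}}

```text
time_s: 18.73
position: [0.4969, 0.2134, 0.0465]
orientation: [2.378, 2.053, -0.0]
wrist_force: [-0.2, -0.2, -2.0]
width: 0.663
grip_force: 64.5
```

Request:
{"method": "carry_out", "body": {"moves": [{"ax": 0,"ay": 0,"az": 0,"dx": 0,"dy": 0,"dz": 0.03,"claw": 0.1},{"ax": 0,"ay": 0,"az": 0,"dx": 0,"dy": 0,"dz": 0.02,"claw": 0.1},{"ax": 0,"ay": 0,"az": 0,"dx": 0,"dy": 0,"dz": 0,"claw": 0.1}]}}

```text
time_s: 19.1
position: [0.4971, 0.2135, 0.0465]
orientation: [2.378, 2.053, -0.0]
wrist_force: [-4.1, -0.7, 5.1]
width: 0.657
grip_force: 65.4
```

Request:
{"method": "carry_out", "body": {"moves": [{"ax": 0,"ay": 0,"az": 0,"dx": 0,"dy": 0,"dz": 0,"claw": -0.6},{"ax": 0,"ay": 0,"az": 0,"dx": 0,"dy": 0,"dz": 0,"claw": -0.8},{"ax": 0,"ay": 0,"az": 0,"dx": 0,"dy": 0,"dz": 0,"claw": -0.9},{"ax": 0,"ay": 0,"az": 0,"dx": 0,"dy": 0,"dz": 0,"claw": -0.9},{"ax": 0,"ay": 0,"az": 0,"dx": 0,"dy": 0,"dz": -0.4,"claw": -0.9},{"ax": 0,"ay": 0,"az": 0,"dx": 0,"dy": 0,"dz": -1,"claw": -0.9},{"ax": 0,"ay": 0,"az": 0,"dx": 0,"dy": 0,"dz": -1,"claw": -0.9},{"ax": 0,"ay": 0,"az": 0,"dx": 0,"dy": 0,"dz": -1,"claw": -0.9},{"ax": 0,"ay": 0,"az": 0,"dx": 0,"dy": 0,"dz": -1,"claw": -0.9},{"ax": 0,"ay": 0,"az": 0,"dx": 0,"dy": 0,"dz": -1,"claw": -0.9},{"ax": 0,"ay": 0,"az": 0,"dx": 0,"dy": 0,"dz": 0,"claw": -0.9},{"ax": 0,"ay": 0,"az": 0,"dx": 0,"dy": 0,"dz": 0,"claw": -0.9}]}}

```text
time_s: 20.6
position: [0.4965, 0.2133, 0.1796]
orientation: [-2.378, -2.053, 0.001]
wrist_force: [0.2, -0.1, -0.1]
width: 0.951
grip_force: 0.0
```

```bash
python3 look.py w6; sed 's/\.4615,-\.2165/.497,.2135/; s/>\.03)/>.04)/' tinfit.py > t2.py; python3 t2.py w6.npz
```

```text
20.6 [0.49648264 0.21326446 0.17956749] [ 0.27 -0.1   1.87  0.    1.37  0.41] [ 0.17 -0.13 -0.08] 0.9505210303016188
9855 [ 244  133   79  138 9855] ((498.017333984375, 213.82833862304688), (115.86674499511719, 61.47747039794922), 81.60606384277344) [0.04676599 0.04873364 0.05019166]
plane [-0.0086872   0.00081654  0.04864623]
```

View pics/w6.png

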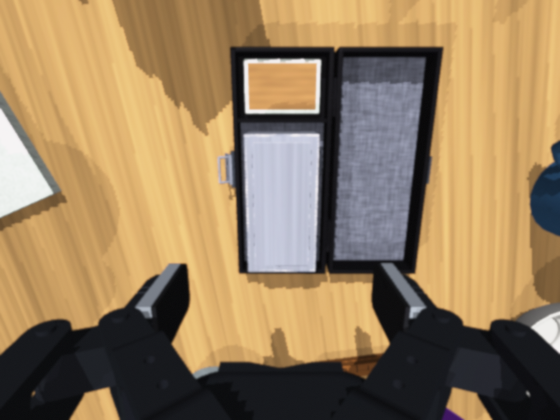

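The tin sits in the long bay at (283,200), lid shut, top at 48.6 mm (49 expected) and level. It is aligned at 81.6°, and the case is open.

```bash
python3 -c "
from bench import job
print(job.hand_in())"
```

```text
the job is handed in; nothing more can be done
None
```

The dice tin's lid is fully shut and the tin sits flat, right way up, in the case's long bay, about 20.6 s in; the case is still open, I saw no other item disturbed, and the job is handed in (no verdict was returned).

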